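# Feel out the fullest parts tin and slide it on to the counting scale

## Robot

A 7-joint arm with a two-finger parallel gripper is mounted at the origin on the work surface. World frame = base frame: x ahead of the robot, y to its left, z up, the work surface at z = 0. Lengths are in m, angles in degrees, forces in N, time in s.
With the tool pointing down it reaches from about 0.4 to 0.85 m from the base axis. Payload 6.9 kg.
Tool frame: the origin (TCP) lies at the very end of the fingers, on their centre line; the grasp point (between the pads) lies 19 mm behind it; z points along the fingers, y is the line along which they close (so a half turn about z gives the same grasp; the last joint's range is limited). The gripper opens to 85 mm and grips with 20 to 120 N. Pads are 22 mm wide; open, the fingers measure 114 mm over their backs; the gripper's body (76 mm by 85 mm) begins 54 mm behind the grasp point. The pads swing forward as they close: fully open they stand 13 mm farther back than shut.
Start: joints at [69.528, 29.078, -13.613, 85.955, 7.202, 65.827, -8.869], TCP at [0.279, -0.559, 0.231] pointing down, gripper open.
Joint ranges: [-176.47, 176.47], [-13.61, 117.27], [-81.72, 77.17], [0.22, 143.17], [-87.28, 267.28], [10, 112.55], [-165.47, 165.47]. Speed limits (degrees/s): [136.94, 136.94, 180, 180, 180, 180, 180].

## Interface

Orientations are given as a 3x3 rotation matrix whose columns are the frame's x, y, z axes.
In Python, from station import robot, vision, job gives the robot as it stands.
- The arm moves only by the shell command python3 -m creep 'ROWS' [FORCE]. ROWS is JSON, a list of rows, each an object with "claw": the closure, from -1 (fully open) to 1 (shut); "linear": the shift along the tool's x, y, z each as a share of 300 mm, from -1 to 1, a list of three; "roll": the turn about the tool's z as a share of 360 degrees, from -1 to 1. A call has 1 to 12 rows; each row is the pose to reach, as a shift and turn from the pose commanded when the call began, along the tool's axes at that moment, turning the shorter way round; what a row does not reach only later rows make up. A row lasts 1/10 s, in which the tool goes at most 50 mm and 8.59 degrees, less where a joint would pass 70% of its speed; a pose out of reach is approached as far as the arm can. A call with a number of a shift or a turn outside -1 to 1 is refused whole. A call with a gripper value outside its range is refused whole. The fingers move at their own pace and stop on an object; FORCE is the grip in N (left out, the last holds). Time passes only in rows, so rows that repeat a pose let the fingers close. It gives the time, the measured TCP pose, the force, the opening and the grip force at its end, in the units of the state.
- robot.state(): the state, without advancing time (a new reading comes with each control period).
- vision.get_image(name): name is "side" or "top" or "wrist"; returns a dict with "frame" (400x640x3 uint8, red, green, blue), "range_z" (400x640 float32, m along the optical axis (not along the pixel's ray), 0 where there is no reading), "intrinsics" (3x3 intrinsics, pixels), "dist_coeffs" ([k1, k2, p1, p2, k3] as OpenCV has them; the pictures are not rectified), "world_from_camera" (4x4, takes a point from camera to world coordinates); the wrist camera has in their place "T_tool_cam" (4x4, takes a point from camera to tool coordinates, whose origin is the TCP and whose axes are the flange's). Camera axes: x right, y down, z forward; pixel columns grow to the right and rows downward; lengths in m; the calibration is good to about 2 mm. A picture is of the moment at which its call begins: read the wrist's pose just before it.
- job.job_done(): hands the job in; it is judged then, once.
The state is a dict: "clock": time; "q": joint angles; "qd": joint speeds; "effort": joint torques, N m; "eef_pos": TCP position; "eef_rot": TCP orientation; "force": force on the tool from outside, world axes, zero at the start; "wrist_torque": the same for the moment, N m; "opening": opening from 0.0 (shut) to 1.0 (fully open); "finger_force": force on a finger pad.
Only numpy, scipy, OpenCV 4.12 (cv2) and the standard library are available. Lean on these libraries where they do the work, as an engineer would, in place of code of your own. Each camera call takes 0.05 s, during which the arm holds its last target. There are 200 camera calls.

## Task

The three closed tins on the dark grey board look alike but hold different amounts of parts: find the heaviest by nudging each one a little, then slide that tin on to the steel scale pan let into the board, so that it stands level and wholly on the pan, and let go. Leave the other two within about 2 cm of where they stood, keep all tins upright, and do not disturb the jar, the spool or the screwdriver.

Things in the scene. Friction and masses are not known exactly. Their poses are not given: they have to be found in the camera images.
- board: Fixed dark grey board, 320 mm (its x) x 500 mm (its y) x 40 mm high, on the bench; origin: centre of its underside, z up, x away from the robot, y left. The tins stand in a row along y on its far half (x about +75 mm); the scale's 134 mm square recess is centred at x = -75 mm, y = 0. A black read-out box (35 x 160 x 34 mm) joins its near edge.
- pan_center (a point): Centre of the top of the scale pan, a square steel plate 130 x 130 mm with its sides parallel to the board's; unloaded its top lies 1 mm below the board's top. Axes as the board's.
- pan (a joint): How far the scale pan has sunk on its spring, m: 0 unloaded, about 6 mm under the heaviest tin, under 4 mm with either of the others, 10 mm at most.
- tin_a: Square lidded metal tin, 90 x 90 x 45 mm, closed, opaque, too wide to grip across. Origin: centre of its underside; z up, x and y square to its sides. The left tin of the row (y about +150 mm on the board). The tins weigh about 0.2, 0.5 and 0.9 kg with contents, in any order; the contents hardly shift inside.
- tin_b: Square lidded metal tin, 90 x 90 x 45 mm, closed, opaque, too wide to grip across. Origin: centre of its underside; z up, x and y square to its sides. The middle tin of the row (y about 0 on the board).
- tin_c: Square lidded metal tin, 90 x 90 x 45 mm, closed, opaque, too wide to grip across. Origin: centre of its underside; z up, x and y square to its sides. The right tin of the row (y about -150 mm on the board).
- jar: Bystander: amber glass flux jar with a black cap, 48 mm wide, 55 mm high, standing on the bench to the right of the board; origin at the centre of its underside.
- spool: Bystander: grey solder spool, 56 mm wide, 45 mm high, standing on the bench to the left of the board; origin at the centre of its underside.
- screwdriver: Bystander: small screwdriver 160 mm long, lying on the bench beyond the board's far edge, roughly along the board's y; origin under its middle, x along it.
Things that resemble listed ones, but are neither listed nor needed, are in the scene too. What is shaped like the tin_a but blue or red is not meant.

How it is judged (in metres and radians):
At the end, for the whole second after the job is handed in: The scale pan has sunk more than 4.6 mm (only the heaviest tin does that); one tin stands on it with its centre within 30 mm of the pan's centre along both pan axes and level within 0.03 rad; the other two are each within 30 mm of where they started; all tins are at rest (value of joint pan above 0.0046 m and ((x of tin_a in the frame of pan_center between -0.03 and 0.03 m and y of tin_a in the frame of pan_center between -0.03 and 0.03 m and angle between tin_a's own z axis and vertical below 0.03 rad and linear speed of each of tin_a, tin_b, tin_c below 0.01 m/s and distance of each of tin_b, tin_c from where it was at the start of the episode below 0.03 m) or (x of tin_b in the frame of pan_center between -0.03 and 0.03 m and y of tin_b in the frame of pan_center between -0.03 and 0.03 m and angle between tin_b's own z axis and vertical below 0.03 rad and linear speed of each of tin_a, tin_b, tin_c below 0.01 m/s and distance of each of tin_a, tin_c from where it was at the start of the episode below 0.03 m) or (x of tin_c in the frame of pan_center between -0.03 and 0.03 m and y of tin_c in the frame of pan_center between -0.03 and 0.03 m and angle between tin_c's own z axis and vertical below 0.03 rad and linear speed of each of tin_a, tin_b, tin_c below 0.01 m/s and distance of each of tin_a, tin_b from where it was at the start of the episode below 0.03 m))); the robot touches nothing.
It fails at once if two tins pushed away from their places (each more than 30 mm) (distance of each of tin_a, tin_b from where it was at the start of the episode above 0.03 m).
It fails at once if two tins pushed away from their places (each more than 30 mm) (distance of each of tin_a, tin_c from where it was at the start of the episode above 0.03 m).
It fails at once if two tins pushed away from their places (each more than 30 mm) (distance of each of tin_b, tin_c from where it was at the start of the episode above 0.03 m).
It fails at once if a tin tipped by more than 0.5 rad (angle between any of tin_a, tin_b, tin_c's own z axis and vertical above 0.5 rad).
It fails at once if the jar, spool or screwdriver moved more than 20 mm (distance of any of jar, spool, screwdriver from where it was at the start of the episode above 0.02 m).
It also fails if it takes over 69 s, if anything falls off the work surface, if the arm or the gripper's body presses on something with over 40 N, if the wrist force passes 120 N, or if a joint passes its speed limit or range.

## Working session

There is one attempt and no reset: what is moved stays moved. The work goes in short steps, Python scripts to look and compute and a shell command to move; the robot and the scene stay as the last step left them, time stands still between calls to the robot, and variables do not carry over. Pictures are saved under pics/ and viewed, at most 10 in all, crops included, and the job is handed in when it is done.

```bash
ls; mkdir -p pics; cat > h.py <<'E'
import numpy as np, cv2
from station import robot, vision, job
def grab(n):
    s=robot.state(); im=vision.get_image(n)
    if 'world_from_camera' in im: T=np.array(im['world_from_camera'])
    else:
        W=np.eye(4);W[:3,:3]=s['eef_rot'];W[:3,3]=s['eef_pos'];T=W@np.array(im['T_tool_cam'])
    return im,T
def ray(im,T,uv):
    p=cv2.undistortPoints(np.array(uv,float).reshape(-1,1,2),np.array(im['intrinsics']),np.array(im['dist_coeffs'])).reshape(-1,2)
    d=np.c_[p,np.ones(len(p))]@T[:3,:3].T
    return T[:3,3],d
def onplane(im,T,uv,z):
    o,d=ray(im,T,uv); return o+d*((z-o[2])/d[:,2])[:,None]
def depthpts(im,T):
    r=im['range_z'];h,w=r.shape
    u,v=np.meshgrid(np.arange(w),np.arange(h))
    p=cv2.undistortPoints(np.stack([u,v],-1).reshape(-1,1,2).astype(float),np.array(im['intrinsics']),np.array(im['dist_coeffs'])).reshape(h,w,2)
    c=np.dstack([p*r[...,None],r]); P=c@T[:3,:3].T+T[:3,3]; P[r==0]=np.nan; return P
E
python3 - <<'E'
from h import *
for n in('top','side'):
    im,T=grab(n); cv2.imwrite(f'pics/{n}0.png',im['frame'][...,::-1]); print(T.round(3).tolist())
s=robot.state();print(s['eef_pos'],np.round(s['eef_rot'],4).tolist(),s['force'],s['clock'])
E
```

```text
pics
[[-0.003, -0.998, 0.066, 0.454], [-1.0, 0.003, -0.005, 0.046], [0.005, -0.066, -0.998, 1.159], [0.0, 0.0, 0.0, 1.0]]
[[-0.8, 0.317, -0.509, 1.1], [0.599, 0.444, -0.666, 0.796], [0.015, -0.838, -0.545, 0.682], [0.0, 0.0, 0.0, 1.0]]
[ 0.2787422  -0.55890016  0.23052382] [[0.8948, 0.4464, -0.0007], [0.4464, -0.8948, 0.0014], [-0.0, -0.0016, -1.0]] [0.48204708 0.0760915  0.38290451] 0.1
```

View pics/top0.png

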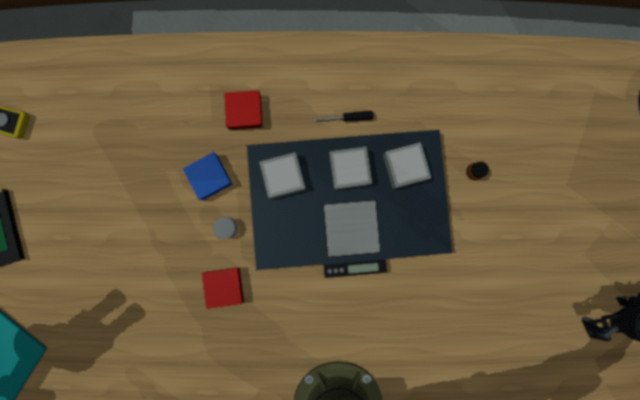

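View pics/side0.png

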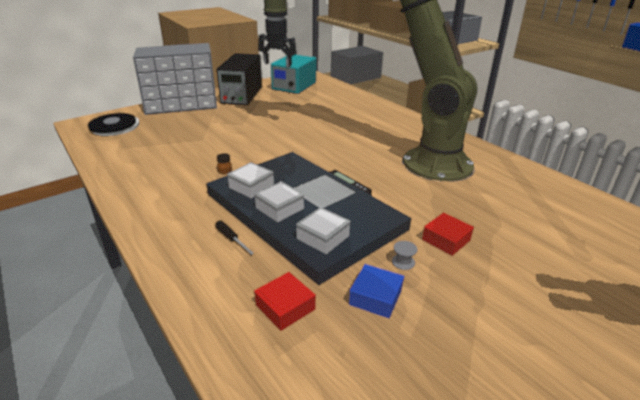

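The top view shows the white tins at about (282,175), (350,167) and (408,165), the pan at (352,228), and the gripper at the far right. The spool is at (225,228), the jar at (478,170) and the screwdriver at (345,117). The side view shows all three tins closed and upright.

```bash
cat > meas.py <<'E'
from h import *
def blobs(im,box,thr=110,amin=800):
    f=im['frame'].astype(int); m=((f.min(2)>thr)&(f.max(2)-f.min(2)<40)).astype(np.uint8)
    k=np.zeros_like(m); x0,y0,x1,y1=box; k[y0:y1,x0:x1]=1; m=cv2.morphologyEx(m*k,cv2.MORPH_OPEN,np.ones((3,3)))
    cs,_=cv2.findContours(m,cv2.RETR_EXTERNAL,cv2.CHAIN_APPROX_NONE)
    return [c for c in cs if cv2.contourArea(c)>amin]
def squares(im,T,box=(246,130,450,262),zt=.085,zp=.039,thr=110):
    out=[]
    P=depthpts(im,T)
    for c in sorted(blobs(im,box,thr),key=lambda c:c[:,0,0].mean()):
        cen=c.reshape(-1,2).mean(0).astype(int)
        dz=np.nanmedian(P[cen[1]-8:cen[1]+8,cen[0]-8:cen[0]+8,2])
        z=zt if dz>.06 else zp
        q=onplane(im,T,c.reshape(-1,2),z)[:,:2]
        (x,y),wh,a=cv2.minAreaRect((q*1000).astype(np.float32))
        a=(a+45)%90-45
        out.append((round(x/1e3,4),round(y/1e3,4),np.round(wh,1).tolist(),round(a,1),round(float(dz),4)))
    return out
E
python3 - <<'E'
from meas import *
im,T=grab('top')
for r in squares(im,T): print(r)
for r in squares(im,T,thr=90): print(r)
P=depthpts(im,T)
f=im['frame'].astype(int); m=((f.max(2)<75)).astype(np.uint8); m[:,:246]=0;m[:,455:]=0;m[:126]=0;m[262:]=0
cs,_=cv2.findContours(m,cv2.RETR_EXTERNAL,cv2.CHAIN_APPROX_NONE);c=max(cs,key=cv2.contourArea)
q=onplane(im,T,c.reshape(-1,2),.04)[:,:2]
print(cv2.minAreaRect((q*1000).astype(np.float32)),'board depth z',np.nanmedian(P[...,2][m>0]))
for n,uv in dict(jar=(478,170),spool=(225,228),sd1=(318,119),sd2=(372,115)).items(): print(n,P[uv[1],uv[0]].round(3))
ims,Ts=grab('side'); Ps=depthpts(ims,Ts)
for uv in ((250,177),(280,198),(323,226),(320,190)): print('side',Ps[uv[1],uv[0]].round(3))
# two-view ray triangulation of tin lid centres
top=[c.reshape(-1,2).mean(0) for c in sorted(blobs(im,(246,130,450,262)),key=lambda c:c[:,0,0].mean())]
print([t.round(1).tolist() for t in top])
E
```

```text
(0.5903, 0.1356, [81.1, 82.1], 13.9, 0.0854)
(0.6084, -0.0317, [80.0, 79.2], 7.6, 0.0854)
(0.6159, -0.1736, [80.3, 80.1], 14.8, 0.0857)
(0.5907, 0.1358, [88.8, 88.0], 14.3, 0.0854)
(0.6086, -0.0315, [87.9, 87.2], 7.1, 0.0854)
(0.4607, -0.0372, [126.1, 126.5], 4.6, 0.0388)
(0.6156, -0.1733, [88.1, 87.6], 14.9, 0.0857)
((532.4922485351562, -33.86932373046875), (324.2861328125, 503.2170715332031), 4.578015327453613) board depth z 0.039785237559075926
jar [ 0.605 -0.359  0.059]
spool [0.461 0.281 0.046]
sd1 [0.745 0.046 0.019]
sd2 [ 0.755 -0.095  0.023]
side [ 0.628 -0.15   0.083]
side [ 0.619 -0.008  0.085]
side [0.601 0.151 0.084]
side [ 0.463 -0.045  0.035]
[[281.5, 174.9], [350.0, 167.1], [407.9, 164.1]]
```

Heights check out: board top is 40 mm, lids 85 mm, pan 39 mm, and the board yaw is about 4.6°. I'll nudge each tin from its far side with the fingers half closed and the tool aligned to that tin, starting with tin_c.

```bash
cat > go.py <<'E'
import sys; from h import *
# go.py x y z yaw_toolx_deg : shares for a move
s=robot.state(); R=np.array(s['eef_rot']); t=np.array([float(v) for v in sys.argv[1:4]])
print('shares',((R.T@(t-s['eef_pos']))/.3).round(4), 'roll',round(((np.degrees(np.arctan2(R[1,0],R[0,0]))-float(sys.argv[4])+180)%360-180)/360,4),
 'pos',np.round(s['eef_pos'],4),'yaw',round(np.degrees(np.arctan2(R[1,0],R[0,0])),2),'F',np.round(s['force'],2),'t',s['clock'])
E
python3 - <<'E'
import numpy as np
for n,x,y,a in(('a',.5907,.1358,14.2),('b',.6086,-.0315,7.2),('c',.6156,-.1733,14.8)):
    d=np.array([np.cos(np.radians(a)),np.sin(np.radians(a))]); print(n,(np.array([x,y])+.07*d).round(4))
E
python3 go.py .683 -.155 .2 14.8
```

```text
a [0.6586 0.153 ]
b [ 0.678  -0.0227]
c [ 0.6833 -0.1554]
shares [ 1.8068 -0.6036  0.1032] roll 0.0325 pos [ 0.2788 -0.559   0.2308] yaw 26.52 F [-0.29 -0.76  0.37] t 0.2
```

```bash
python3 -m creep '[{"claw":0,"linear":[0.9,-0.3,0],"roll":0.0325},{"claw":0,"linear":[0.9,-0.3,0],"roll":0.0325},{"claw":0,"linear":[0.9,-0.3,0],"roll":0.0325},{"claw":0,"linear":[0.9,-0.3,0],"roll":0.0325},{"claw":0,"linear":[0.9,-0.3,0],"roll":0.0325},{"claw":0,"linear":[0.9,-0.3,0],"roll":0.0325},{"claw":0,"linear":[0.9,-0.3,0],"roll":0.0325},{"claw":0,"linear":[0.9,-0.3,0],"roll":0.0325}]'; python3 go.py .683 -.155 .15 14.8
```

```text
clock: 1.0
eef_pos: [0.4808, -0.3575, 0.231]
eef_rot: [[0.966, 0.258, -0.001], [0.258, -0.966, 0.0], [-0.001, -0.0, -1.0]]
force: [0.2, -0.4, 0.7]
opening: 0.498
finger_force: 0.0
shares [ 0.8254 -0.4783  0.2698] roll 0.0004 pos [ 0.4808 -0.3575  0.231 ] yaw 14.94 F [ 0.22 -0.44  0.69] t 1.0
```

```bash
python3 -m creep '[{"claw":0,"linear":[0.825,-0.478,0.1],"roll":0},{"claw":0,"linear":[0.825,-0.478,0.1],"roll":0},{"claw":0,"linear":[0.825,-0.478,0.1],"roll":0},{"claw":0,"linear":[0.825,-0.478,0.1],"roll":0},{"claw":0,"linear":[0.825,-0.478,0.1],"roll":0},{"claw":0,"linear":[0.825,-0.478,0.1],"roll":0},{"claw":0,"linear":[0.825,-0.478,0.27],"roll":0},{"claw":0,"linear":[0.825,-0.478,0.27],"roll":0},{"claw":0,"linear":[0.825,-0.478,0.27],"roll":0}]'; python3 go.py .683 -.155 .048 14.8
python3 - <<'E'
from h import *
im,T=grab('wrist'); cv2.imwrite('pics/w1.png',im['frame'][...,::-1])
E
```

```text
clock: 1.9
eef_pos: [0.6814, -0.159, 0.1496]
eef_rot: [[0.967, 0.253, -0.004], [0.253, -0.967, -0.001], [-0.004, 0.0, -1.0]]
force: [-0.6, -0.2, -0.1]
opening: 0.504
finger_force: 0.0
shares [ 0.0097 -0.0115  0.3385] roll -0.0004 pos [ 0.6814 -0.159   0.1496] yaw 14.65 F [-0.56 -0.22 -0.08] t 1.9
```

View pics/w1.png

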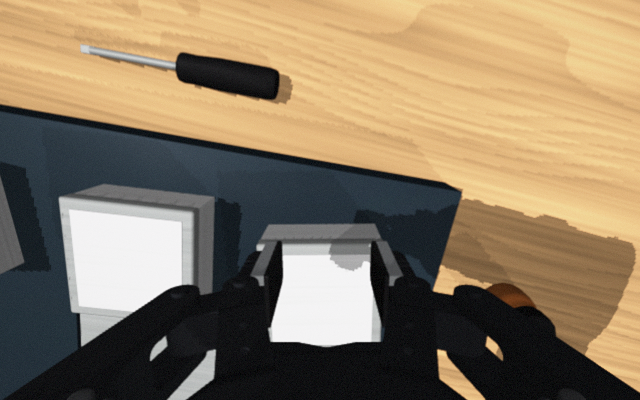

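The wrist view shows tin_c between the fingers at (320,290) and squarely aligned, with its far face at about row 230. I'll go down behind it and take a resting force baseline.

```bash
python3 -m creep '[{"claw":0,"linear":[0.01,-0.01,0.1],"roll":0},{"claw":0,"linear":[0.01,-0.01,0.2],"roll":0},{"claw":0,"linear":[0.01,-0.01,0.26],"roll":0},{"claw":0,"linear":[0.01,-0.01,0.3],"roll":0},{"claw":0,"linear":[0.01,-0.01,0.335],"roll":0},{"claw":0,"linear":[0.01,-0.01,0.335],"roll":0},{"claw":0,"linear":[0.01,-0.01,0.335],"roll":0}]'
for i in 1 2 3; do python3 -m creep '[{"claw":0,"linear":[-0.005,0,0],"roll":0},{"claw":0,"linear":[-0.01,0,0],"roll":0}]' | egrep 'pos|force'; done
```

```text
clock: 2.65
eef_pos: [0.6858, -0.153, 0.0509]
eef_rot: [[0.967, 0.255, 0.002], [0.255, -0.967, -0.0], [0.001, 0.001, -1.0]]
force: [0.7, -0.9, 0.6]
opening: 0.5
finger_force: 0.0
eef_pos: [0.6827, -0.1535, 0.0507]
force: [0.6, 1.2, 0.5]
finger_force: 0.0
eef_pos: [0.6793, -0.1542, 0.0501]
force: [1.0, 0.3, 1.0]
finger_force: 0.0
eef_pos: [0.6763, -0.1549, 0.0498]
force: [-0.4, 0.3, 0.1]
finger_force: 0.0
```

```bash
for i in $(seq 18); do python3 -m creep '[{"claw":0,"linear":[-0.004,0,0],"roll":0}]' | egrep 'pos|^force' | tr '\n' ' '; echo; done
```

```text
eef_pos: [0.6752, -0.1552, 0.0498] force: [-0.5, -0.5, -0.3] 
eef_pos: [0.674, -0.1556, 0.0498] force: [-0.5, -0.0, -0.3] 
eef_pos: [0.6729, -0.1558, 0.0497] force: [-0.6, 0.7, -0.0] 
eef_pos: [0.6717, -0.1561, 0.0498] force: [-0.2, -0.2, 0.2] 
eef_pos: [0.6706, -0.1565, 0.0498] force: [-0.7, -0.4, -0.4] 
eef_pos: [0.6695, -0.1567, 0.0498] force: [1.0, 0.1, 0.5] 
eef_pos: [0.6685, -0.157, 0.0498] force: [1.2, -0.3, -0.2] 
eef_pos: [0.6673, -0.1573, 0.0498] force: [1.5, 0.2, 0.1] 
eef_pos: [0.6661, -0.1576, 0.0498] force: [0.9, -0.0, -0.7] 
eef_pos: [0.6649, -0.1579, 0.0498] force: [0.6, 0.5, -1.1] 
eef_pos: [0.6637, -0.1583, 0.0498] force: [0.8, -0.1, 0.3] 
eef_pos: [0.6625, -0.1586, 0.0498] force: [0.0, 0.8, -0.5] 
eef_pos: [0.6613, -0.1589, 0.0498] force: [1.1, 0.0, -0.6] 
eef_pos: [0.6602, -0.1592, 0.0498] force: [1.4, 0.5, -1.8] 
eef_pos: [0.659, -0.1595, 0.0498] force: [1.3, -0.1, 0.4] 
eef_pos: [0.6578, -0.1598, 0.0498] force: [1.3, 0.3, -0.2] 
eef_pos: [0.6567, -0.1601, 0.0498] force: [1.6, 0.8, -0.8] 
eef_pos: [0.6555, -0.1604, 0.0498] force: [0.6, 0.3, 0.5]
```

tin_c drags with about 1.0 N over a 14 mm nudge. I'll back off and move to tin_b.

```bash
python3 -m creep '[{"claw":0,"linear":[0.04,0,0],"roll":0},{"claw":0,"linear":[0.08,0,0],"roll":0},{"claw":0,"linear":[0.08,0,-0.15],"roll":0},{"claw":0,"linear":[0.08,0,-0.3],"roll":0},{"claw":0,"linear":[0.08,0,-0.3],"roll":0}]'; python3 go.py .678 -.0227 .12 7.2
```

```text
clock: 5.55
eef_pos: [0.6822, -0.1549, 0.1467]
eef_rot: [[0.967, 0.255, 0.01], [0.255, -0.967, -0.002], [0.009, 0.005, -1.0]]
force: [1.2, -0.5, 0.9]
opening: 0.501
finger_force: 0.0
shares [ 0.0983 -0.4299  0.088 ] roll 0.0211 pos [ 0.6822 -0.1549  0.1467] yaw 14.79 F [ 1.16 -0.48  0.93] t 5.55
```

```bash
python3 -m creep '[{"claw":0,"linear":[0.1,-0.43,0],"roll":0.021},{"claw":0,"linear":[0.1,-0.43,0],"roll":0.021},{"claw":0,"linear":[0.1,-0.43,0],"roll":0.021},{"claw":0,"linear":[0.1,-0.43,0],"roll":0.021},{"claw":0,"linear":[0.1,-0.43,0.1],"roll":0.021},{"claw":0,"linear":[0.1,-0.43,0.2],"roll":0.021},{"claw":0,"linear":[0.1,-0.43,0.28],"roll":0.021},{"claw":0,"linear":[0.1,-0.43,0.32],"roll":0.021},{"claw":0,"linear":[0.1,-0.43,0.32],"roll":0.021},{"claw":0,"linear":[0.1,-0.43,0.32],"roll":0.021}]'; python3 go.py .666 -.0243 .05 7.2
```

```text
clock: 6.55
eef_pos: [0.6753, -0.0223, 0.0445]
eef_rot: [[0.992, 0.126, 0.001], [0.126, -0.992, -0.0], [0.001, 0.0, -1.0]]
force: [0.3, 0.8, -0.7]
opening: 0.5
finger_force: 0.0
shares [-0.0317  0.0027 -0.0183] roll 0.0001 pos [ 0.6753 -0.0223  0.0445] yaw 7.23 F [ 0.34  0.84 -0.69] t 6.55
```

```bash
python3 -m creep '[{"claw":0,"linear":[-0.01,0,-0.018],"roll":0},{"claw":0,"linear":[-0.02,0,-0.018],"roll":0}]'; for i in $(seq 18); do python3 -m creep '[{"claw":0,"linear":[-0.004,0,0],"roll":0}]' | egrep 'pos|^force' | tr '\n' ' '; echo; done
```

```text
clock: 6.75
eef_pos: [0.6699, -0.0228, 0.0514]
eef_rot: [[0.992, 0.126, 0.003], [0.126, -0.992, -0.0], [0.003, 0.0, -1.0]]
force: [0.1, -1.0, 1.1]
opening: 0.5
finger_force: 0.0
eef_pos: [0.6679, -0.023, 0.0505] force: [0.4, 0.4, 0.2] 
eef_pos: [0.6665, -0.023, 0.0499] force: [0.6, -0.7, 0.2] 
eef_pos: [0.6652, -0.0231, 0.0494] force: [0.9, -0.2, -0.3] 
eef_pos: [0.6651, -0.0232, 0.0495] force: [3.9, 0.1, -2.2] 
eef_pos: [0.6641, -0.0235, 0.0495] force: [5.2, -1.0, -1.8] 
eef_pos: [0.6629, -0.0236, 0.0495] force: [5.6, -0.4, -0.6] 
eef_pos: [0.6616, -0.0236, 0.0495] force: [5.7, 0.2, -0.6] 
eef_pos: [0.6604, -0.0236, 0.0495] force: [5.8, 0.4, -0.1] 
eef_pos: [0.6592, -0.0237, 0.0495] force: [4.6, 1.0, -0.9] 
eef_pos: [0.658, -0.0239, 0.0495] force: [5.7, 0.1, -1.5] 
eef_pos: [0.6568, -0.024, 0.0494] force: [4.6, 1.1, -1.2] 
eef_pos: [0.6557, -0.0241, 0.0495] force: [5.4, -0.1, -0.9] 
eef_pos: [0.6544, -0.0242, 0.0494] force: [4.9, 1.0, -0.9] 
eef_pos: [0.6533, -0.0244, 0.0495] force: [5.0, -0.2, -1.3] 
eef_pos: [0.6521, -0.0245, 0.0494] force: [4.5, 0.1, -2.2] 
eef_pos: [0.6509, -0.0247, 0.0495] force: [5.5, 0.4, -0.0] 
eef_pos: [0.6497, -0.0248, 0.0495] force: [4.8, 0.9, -1.4] 
eef_pos: [0.6485, -0.025, 0.0494] force: [4.9, 0.5, -1.9]
```

tin_b drags with about 5.1 N. Next is tin_a, with a shorter nudge.

```bash
python3 -m creep '[{"claw":0,"linear":[0.04,0,0],"roll":0},{"claw":0,"linear":[0.08,0,0],"roll":0},{"claw":0,"linear":[0.08,0,-0.15],"roll":0},{"claw":0,"linear":[0.08,0,-0.3],"roll":0},{"claw":0,"linear":[0.08,0,-0.3],"roll":0}]'; python3 go.py .6567 .1525 .14 14.2
```

```text
clock: 9.05
eef_pos: [0.6741, -0.0221, 0.1455]
eef_rot: [[0.992, 0.126, 0.009], [0.126, -0.992, 0.0], [0.009, 0.001, -1.0]]
force: [0.5, 0.2, 0.5]
opening: 0.496
finger_force: 0.0
shares [ 0.0157 -0.5847  0.018 ] roll -0.0193 pos [ 0.6741 -0.0221  0.1455] yaw 7.24 F [0.53 0.19 0.46] t 9.05
```

```bash
python3 -m creep '[{"claw":0,"linear":[0.03,-0.585,0],"roll":-0.019},{"claw":0,"linear":[0.03,-0.585,0],"roll":-0.019},{"claw":0,"linear":[0.03,-0.585,0],"roll":-0.019},{"claw":0,"linear":[0.03,-0.585,0],"roll":-0.019},{"claw":0,"linear":[0.03,-0.585,0],"roll":-0.019},{"claw":0,"linear":[0.03,-0.585,0.1],"roll":-0.019},{"claw":0,"linear":[0.03,-0.585,0.2],"roll":-0.019},{"claw":0,"linear":[0.03,-0.585,0.28],"roll":-0.019},{"claw":0,"linear":[0.03,-0.585,0.315],"roll":-0.019},{"claw":0,"linear":[0.03,-0.585,0.315],"roll":-0.019},{"claw":0,"linear":[0.03,-0.585,0.315],"roll":-0.019}]';  for i in $(seq 5); do python3 -m creep '[{"claw":0,"linear":[-0.008,0,0],"roll":0}]' | egrep 'pos|^force' | tr '\n' ' '; echo; done
```

```text
clock: 10.15
eef_pos: [0.6584, 0.1525, 0.0455]
eef_rot: [[0.97, 0.243, 0.001], [0.243, -0.97, 0.0], [0.001, 0.0, -1.0]]
force: [0.2, 0.3, 0.1]
opening: 0.503
finger_force: 0.0
eef_pos: [0.6567, 0.1524, 0.0462] force: [0.5, -0.6, 0.3] 
eef_pos: [0.6538, 0.1518, 0.046] force: [0.2, -0.1, -0.6] 
eef_pos: [0.6512, 0.1511, 0.0456] force: [-0.8, 0.5, -0.3] 
eef_pos: [0.6486, 0.1505, 0.0452] force: [0.3, -0.4, -0.1] 
eef_pos: [0.6462, 0.1499, 0.045] force: [3.5, -0.5, 0.6]
```

```bash
for i in $(seq 9); do python3 -m creep '[{"claw":0,"linear":[-0.004,0,0],"roll":0}]' | egrep 'pos|^force' | tr '\n' ' '; echo; done
python3 -m creep '[{"claw":0,"linear":[0.04,0,0],"roll":0},{"claw":0,"linear":[0.08,0,0],"roll":0},{"claw":0,"linear":[0.08,0,-0.15],"roll":0},{"claw":0,"linear":[0.08,0,-0.32],"roll":0},{"claw":0,"linear":[0.08,0,-0.32],"roll":0}]' | head -2
python3 - <<'E'
from meas import *
im,T=grab('top'); cv2.imwrite('pics/top1.png',im['frame'][100:300,200:500,::-1])
for r in squares(im,T,thr=90): print(r)
E
```

```text
eef_pos: [0.6456, 0.1496, 0.045] force: [3.2, 0.4, -0.0] 
eef_pos: [0.6448, 0.1494, 0.045] force: [2.8, -0.5, -0.5] 
eef_pos: [0.6436, 0.1493, 0.045] force: [3.7, 0.2, -0.0] 
eef_pos: [0.6423, 0.149, 0.045] force: [3.7, 1.2, 0.3] 
eef_pos: [0.641, 0.1487, 0.045] force: [4.1, 0.7, 0.9] 
eef_pos: [0.6398, 0.1484, 0.045] force: [4.9, 0.7, 1.3] 
eef_pos: [0.6386, 0.1481, 0.045] force: [4.3, 0.7, 1.0] 
eef_pos: [0.6374, 0.1478, 0.045] force: [3.7, 1.9, 2.5] 
eef_pos: [0.6362, 0.1474, 0.045] force: [4.4, 1.6, 2.5] 
clock: 12.05
eef_pos: [0.6611, 0.154, 0.1468]
(0.5885, -0.0305, [84.3, 84.7], 7.4, 0.0854)
(0.4607, -0.0461, [128.8, 109.6], 4.8, 0.0392)
(0.602, -0.1805, [89.7, 83.1], 14.1, 0.0857)
```

View pics/top1.png

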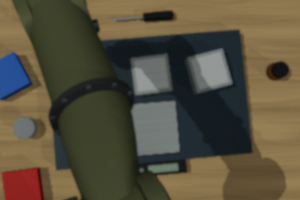

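Drag forces are c ≈ 1.1 N, a ≈ 3 N (its late rise comes with a vertical load) and b ≈ 5.1 N. That fits 0.2, 0.5 and 0.9 kg at μ ≈ 0.58, so tin_b is the heaviest. The crop shows tins b at (150,75) and c at (210,70) on the board with the arm hiding a. Next I'll get behind b at the board's yaw.

```bash
python3 go.py .662 -.0265 .049 4.7
```

```text
shares [-0.1397  0.5837  0.3159] roll 0.0261 pos [0.6597 0.1534 0.1439] yaw 14.09 F [ 0.06 -0.33 -0.55] t 12.1
```

```bash
python3 -m creep '[{"claw":0,"linear":[-0.12,0.584,0],"roll":0.026},{"claw":0,"linear":[-0.12,0.584,0],"roll":0.026},{"claw":0,"linear":[-0.12,0.584,0],"roll":0.026},{"claw":0,"linear":[-0.12,0.584,0],"roll":0.026},{"claw":0,"linear":[-0.12,0.584,0],"roll":0.026},{"claw":0,"linear":[-0.12,0.584,0.1],"roll":0.026},{"claw":0,"linear":[-0.12,0.584,0.2],"roll":0.026},{"claw":0,"linear":[-0.12,0.584,0.27],"roll":0.026},{"claw":0,"linear":[-0.12,0.584,0.31],"roll":0.026},{"claw":0,"linear":[-0.12,0.584,0.31],"roll":0.026},{"claw":0,"linear":[-0.12,0.584,0.31],"roll":0.026}]'; python3 go.py .516 -.0335 .05 4.7
```

```text
clock: 13.2
eef_pos: [0.6668, -0.025, 0.0479]
eef_rot: [[0.997, 0.083, -0.0], [0.083, -0.997, 0.0], [-0.0, -0.0, -1.0]]
force: [0.3, -0.4, -0.2]
opening: 0.499
finger_force: 0.0
shares [-0.5033 -0.0137 -0.0069] roll 0.0002 pos [ 0.6668 -0.025   0.0479] yaw 4.76 F [ 0.27 -0.41 -0.22] t 13.2
```

```bash
python3 -m creep '[{"claw":0,"linear":[-0.025,-0.001,-0.008],"roll":0},{"claw":0,"linear":[-0.05,-0.001,-0.008],"roll":0},{"claw":0,"linear":[-0.07,-0.002,-0.008],"roll":0},{"claw":0,"linear":[-0.09,-0.002,-0.008],"roll":0},{"claw":0,"linear":[-0.11,-0.003,-0.008],"roll":0},{"claw":0,"linear":[-0.13,-0.003,-0.008],"roll":0},{"claw":0,"linear":[-0.15,-0.004,-0.008],"roll":0},{"claw":0,"linear":[-0.17,-0.005,-0.008],"roll":0},{"claw":0,"linear":[-0.19,-0.005,-0.008],"roll":0},{"claw":0,"linear":[-0.21,-0.006,-0.008],"roll":0},{"claw":0,"linear":[-0.23,-0.006,-0.008],"roll":0},{"claw":0,"linear":[-0.25,-0.007,-0.008],"roll":0}]'
python3 -m creep '[{"claw":0,"linear":[-0.02,-0.001,0],"roll":0},{"claw":0,"linear":[-0.04,-0.001,0],"roll":0},{"claw":0,"linear":[-0.06,-0.002,0],"roll":0},{"claw":0,"linear":[-0.08,-0.002,0],"roll":0},{"claw":0,"linear":[-0.1,-0.003,0],"roll":0}]'; python3 go.py .516 -.0335 .05 4.7
```

```text
clock: 14.4
eef_pos: [0.5947, -0.0293, 0.0518]
eef_rot: [[0.997, 0.083, 0.007], [0.083, -0.997, 0.0], [0.007, 0.0, -1.0]]
force: [6.7, 0.4, 1.6]
opening: 0.497
finger_force: 3.4
clock: 14.9
eef_pos: [0.5663, -0.0308, 0.0525]
eef_rot: [[0.997, 0.083, 0.01], [0.083, -0.997, 0.001], [0.01, 0.0, -1.0]]
force: [8.8, 0.7, 5.2]
opening: 0.496
finger_force: 4.3
shares [-0.1679 -0.005   0.0066] roll 0.0001 pos [ 0.5663 -0.0308  0.0525] yaw 4.74 F [8.82 0.7  5.23] t 14.9
```

```bash
python3 -m creep '[{"claw":0,"linear":[-0.02,-0.001,0],"roll":0},{"claw":0,"linear":[-0.04,-0.001,0],"roll":0},{"claw":0,"linear":[-0.06,-0.002,0],"roll":0},{"claw":0,"linear":[-0.08,-0.002,0],"roll":0},{"claw":0,"linear":[-0.1,-0.003,0],"roll":0}]';  python3 -m creep '[{"claw":0,"linear":[-0.015,0,0],"roll":0},{"claw":0,"linear":[-0.03,0,0],"roll":0},{"claw":0,"linear":[-0.045,-0.001,0],"roll":0},{"claw":0,"linear":[-0.06,-0.001,0],"roll":0},{"claw":0,"linear":[-0.06,-0.001,0],"roll":0}]'; python3 go.py .516 -.0335 .05 4.7
```

```text
clock: 15.4
eef_pos: [0.5333, -0.0326, 0.051]
eef_rot: [[0.997, 0.083, 0.004], [0.083, -0.997, 0.0], [0.004, 0.0, -1.0]]
force: [3.5, -0.4, -3.0]
opening: 0.504
finger_force: 2.0
clock: 15.9
eef_pos: [0.513, -0.034, 0.05]
eef_rot: [[0.997, 0.082, -0.001], [0.082, -0.997, -0.0], [-0.001, -0.0, -1.0]]
force: [1.3, -0.6, -0.9]
opening: 0.501
finger_force: 1.1
shares [ 0.01   -0.001   0.0001] roll 0.0001 pos [ 0.513 -0.034  0.05 ] yaw 4.73 F [ 1.28 -0.6  -0.87] t 15.9
```

Back off, lift, move clear to the right, and check.

```bash
python3 -m creep '[{"claw":0,"linear":[0.03,0,0],"roll":0},{"claw":0,"linear":[0.05,0,0],"roll":0},{"claw":0,"linear":[0.05,0,-0.2],"roll":0},{"claw":0,"linear":[0.05,0,-0.4],"roll":0},{"claw":0,"linear":[0.05,0,-0.6],"roll":0},{"claw":0,"linear":[0.05,0,-0.7],"roll":0}]' | head -2
python3 -m creep '[{"claw":0,"linear":[-0.3,1,0],"roll":0},{"claw":0,"linear":[-0.3,1,0],"roll":0},{"claw":0,"linear":[-0.3,1,0],"roll":0},{"claw":0,"linear":[-0.3,1,0],"roll":0},{"claw":0,"linear":[-0.3,1,0],"roll":0},{"claw":0,"linear":[-0.3,1,0],"roll":0},{"claw":0,"linear":[-0.3,1,0],"roll":0},{"claw":0,"linear":[-0.3,1,0],"roll":0},{"claw":0,"linear":[-0.3,1,0],"roll":0}]' | head -2
python3 - <<'E'
from meas import *
im,T=grab('top'); cv2.imwrite('pics/top2.png',cv2.resize(im['frame'][80:300,180:500,::-1],None,fx=2,fy=2))
for r in squares(im,T,thr=90): print(r)
P=depthpts(im,T)
m=(P[...,2]>.07)&(P[...,2]<.083)&(abs(P[...,0]-.46)<.035)&(abs(P[...,1]+.04)<.035)
q=P[m]; print(len(q),q.mean(0),np.linalg.lstsq(np.c_[q[:,:2],np.ones(len(q))],q[:,2],rcond=None)[0])
m=(P[...,2]>.062)&(P[...,2]<.1)&(abs(P[...,0]-.46)<.08)&(abs(P[...,1]+.04)<.08)
print(cv2.minAreaRect((P[m][:,:2]*1000).astype(np.float32)))
E
```

```text
clock: 16.5
eef_pos: [0.5285, -0.0327, 0.252]
clock: 17.4
eef_pos: [0.4645, -0.3378, 0.2497]
(0.5804, 0.1337, [89.3, 89.1], 13.9, 0.0853)
(0.4605, -0.0334, [120.3, 120.1], 4.7, 0.0785)
(0.601, -0.1765, [88.7, 89.0], 14.8, 0.0856)
821 [ 0.45997425 -0.04003107  0.0783436 ] [0.00056252 0.00184755 0.07815882]
((456.0530700683594, -37.919429779052734), (92.03047943115234, 92.5221939086914), 4.686275482177734)
```

View pics/top2.png

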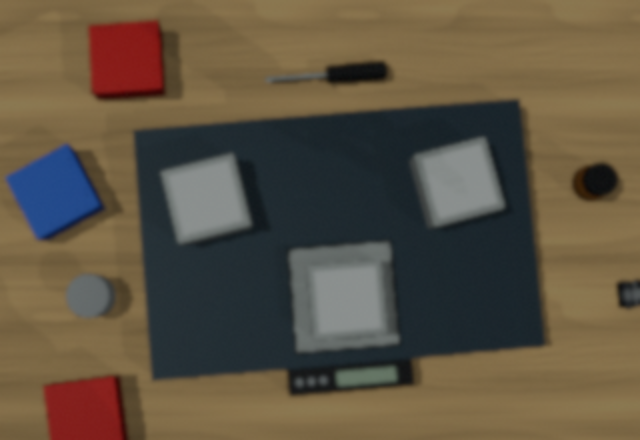

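The view shows tin_b centred on the pan at about (345,298), with a steel margin on all sides. Its lid is level at 78.4 mm, so the pan has sunk about 6 mm. The other two tins moved 10–15 mm and the bystanders are undisturbed, so I'm handing in.

```bash
python3 -c "
from station import job; print(job.job_done())"
```

```text
the job is handed in; nothing more can be done
None
```

I slid tin_b, the heaviest by drag force, onto the scale pan and handed the job in: it stands level and centred within about 5 mm, the pan has sunk about 6 mm, the other two tins moved 10–15 mm, and the result was not reported back.

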